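# Make up the brass hose elbow to its index stripe

## Robot

A 6-joint arm with a two-finger parallel gripper is mounted at the origin on a cart in front of the work surface, level with it; the furniture and walls round the work are solid. World frame = base frame: x ahead of the robot, y to its left, z up, the work surface at z = 0. Lengths are in m, angles in degrees, forces in N, time in s.
With the tool pointing down it reaches from about 0.375 to 0.9 m from the base axis. Payload 3.1 kg.
Tool frame: the origin (TCP) lies between the finger pads; the fingertips stand 11 mm ahead of it and the grasp point (between the pads) lies 8 mm behind it; z points along the fingers, y is the line along which they close (so a half turn about z gives the same grasp; the last joint's range is limited). The gripper opens to 87 mm and grips with 3 to 60 N. Pads are 19 mm wide; open, the fingers measure 117 mm over their backs; the gripper's body (75 mm by 190 mm) begins 51 mm behind the grasp point.
Start: joints at [-82.764, 30.224, 82.088, -0, 67.689, -10.227], TCP at [0.188, -0.596, 0.234] pointing down, gripper open.
Joint ranges: [-176.69, 176.69], [-43.24, 126.21], [12.49, 139.97], [-82, 262], [0, 151.66], [-163.58, 163.58]. Speed limits (degrees/s): [159.86, 159.86, 180, 180, 180, 180].

## Interface

Orientations are given as a 3x3 rotation matrix whose columns are the frame's x, y, z axes.
In Python, from rig import bot, viewer, workorder, nets gives the robot as it stands. The module is installed in compiled form; this text tells all that it offers.
- The arm moves only by the tool move_arm, never from a script. Its argument "increments" is a list of rows, each a list of 7 numbers: the shift along the tool's x, y, z normalised to -1 to 1, where 1 is 0.3 m, then the turn, a rotation vector about the tool's x, y, z normalised to -1 to 1, where 1 is pi rad, then the opening, from 0 (shut) to 1 (fully open). In form: [[tx, ty, tz, wx, wy, wz, grip], ...]. A call has 1 to 10 rows; each row is the pose to reach, as a shift and turn from the pose commanded when the call began, along the tool's axes at that moment, turning the shorter way round; what a row does not reach only later rows make up. A row lasts 1/12 s, in which the tool goes at most 41.7 mm and 7.16 degrees, less where a joint would pass 70% of its speed; a pose out of reach is approached as far as the arm can. A call with a number of a shift or a turn outside -1 to 1 is refused whole. A call with a gripper value outside its range is refused whole. The fingers move at their own pace and stop on an object; the grip force is fixed at half the most. Time passes only in rows, so rows that repeat a pose let the fingers close. It gives the time, the measured TCP pose, the force, the opening and the grip force at its end, in the units of the state.
- bot.read_state(): the state, without advancing time (a new reading comes with each control period).
- viewer.capture(name): name is "scene" or "top" or "wrist"; returns a dict with "image" (480x640x3 uint8, blue, green, red), "K" (3x3 intrinsics, pixels), "eye" and "orientation" of the camera in the world. Camera axes: x right, y up, looking along -z (the intrinsics and any distortion apply to the point x, -y, -z); pixel columns grow to the right and rows downward; lengths in m; the calibration is good to about 2 mm. A picture is of the moment at which its call begins. There is no depth.
- workorder.hand_in(): hands the job in; it is judged then, once.
Trained networks look in the newest picture that a camera, given by its name, has taken for a name from the list of things; names that differ only in an ending like _2 or _b are one class to them, and where a whole thing is asked for, a point or a joint stands for the part that bears it (a point fixed in the world has none). Each returns a list of dicts, best first, with "conf" (0 to 1); they miss things now and then, are a little off and sometimes report something else, mostly with a low value. They report only what shows in the picture. A call takes as long as a camera call.
- nets.find_in(camera, thing): "location" ([column, row] in pixels, amid what is visible of it).
The state is a dict: "time_s": time; "joint_positions": joint angles; "qvel": joint speeds; "tau": joint torques, N m; "position": TCP position; "tcp_rot": TCP orientation; "force": force on the tool from outside, world axes, zero at the start; "moment": the same for the moment, N m; "opening": opening from 0.0 (shut) to 1.0 (fully open); "grasp_force": force on a finger pad.
Only numpy, scipy, OpenCV 4.12 (cv2) and the standard library are available. Lean on these libraries where they do the work, as an engineer would, in place of code of your own. Each camera call takes 0.05 s, during which the arm holds its last target. There are 200 camera calls.

## Task

Two pipe elbows stand in sockets held in two small vices. Screw the brass one, with the hose barb, further in (clockwise seen from above) against its rising stiffness until its outlet points straight along the yellow stripe on its own vice, without running past it, as a taper thread must not be overtightened. Leave the silver-grey elbow as it is.

Things in the scene. Friction and masses are not known exactly. Their poses are not given: they have to be found in the camera images.
- brass_elbow_center (a point): centre of the brass elbow's body, on its vertical screw axis, 83 mm above the table. Body 30x26x30 mm (own x,y,z): grip from above on its two upright flats, which face own +y and -y. x axis points out of the level barbed outlet (23 mm thick, end 58 mm from the axis). Below: hexagon socket, 35 mm wide, top at 58 mm, in a fixed dark vice, jaws 45 mm high, nothing higher. It only turns, never sinks.
- brass_elbow (a joint): turn of the brass elbow about the vertical, rad: 0 = outlet straight along its vice's yellow stripe, negative = short of it, grows when screwed clockwise seen from above. Starts between -1.3 and -0.9: one grasp does it. Torque rises steadily from about 0.07 to 0.16 N m at the stripe; hard stop at +0.5. It stays where it is left.
- brass_stripe (a point): middle of the yellow stripe (42 x 8 mm, flat, 15 mm above the table) on the base of the vice that holds the brass elbow; it runs straight away from the elbow's axis, its middle 61 mm from it. Its x axis points outward along the stripe: the direction wanted for the outlet.
- steel_elbow_center (a point): centre of the body of the other, silver-grey elbow (plain round collar at the outlet, no barbs), same height and body size, in a second vice of the same kind; already made up, to be left as it is. Its x axis points out of its outlet (end 54 mm from the axis). It turns when pushed.
- steel_elbow (a joint): turn of the silver-grey elbow, rad: 0 = along the stripe of its own vice; it starts within 0.05 of that

How it is judged (in metres and radians):
At the end, for the whole second after the job is handed in: The brass elbow's outlet points along the yellow stripe of its vice within 0.21 rad (12 degrees) and is at rest; the silver-grey elbow still points along its own stripe within 0.2 rad (value of joint brass_elbow between -0.21 and 0.21 rad and velocity of joint brass_elbow between -0.05 and 0.05 rad/s and value of joint steel_elbow between -0.2 and 0.2 rad); the robot touches nothing.
It fails at once if the brass elbow is screwed more than 0.3 rad (17 degrees) past the stripe (value of joint brass_elbow above 0.3 rad).
It fails at once if the silver-grey elbow is turned more than 0.2 rad from its stripe (value of joint steel_elbow above 0.2 rad or value of joint steel_elbow below -0.2 rad).
It also fails if it takes over 32 s, if anything falls off the work surface, if the arm or the gripper's body presses on something with over 40 N, if the wrist force passes 120 N, or if a joint passes its speed limit or range.

## Working session

There is one attempt and no reset: what is moved stays moved. The work goes in short steps, Python scripts to look and compute and a tool call to move; the robot and the scene stay as the last step left them, time stands still between calls to the robot, and variables do not carry over. Pictures are saved under pics/ and viewed, at most 10 in all, crops included, and the job is handed in when it is done.

Besides the shell and the picture viewer there is one more tool, called after "Request:" in YAML: its name, and indented under it one key for each argument. move_arm: Moves the arm, as the interface text tells. Its arguments: {"type":"object","properties":{"increments":{"type":"array"}},"required":["increments"]}

```bash
mkdir -p pics
cat > h.py <<'E'
import numpy as np, cv2
from rig import bot, viewer, workorder, nets
def ray(c,px):
    d=np.linalg.inv(c["K"])@[px[0],px[1],1.]
    return np.array(c["eye"]),np.array(c["orientation"])@(d*[1,-1,-1])
def at(c,px,z):
    e,d=ray(c,px); return e+d*(z-e[2])/d[2]
def proj(c,p):
    q=np.array(c["orientation"]).T@(np.array(p)-c["eye"])*[1,-1,-1]; q=c["K"]@q; return q[:2]/q[2]
Z=dict(brass_elbow_center=.083,brass_stripe=.015,steel_elbow_center=.083)
E
python3 - <<'E'
from h import *
ims=[]
for n in ["top","scene"]:
    c=viewer.capture(n); ims.append(c["image"]); cv2.imwrite(f"pics/{n}1.png",c["image"]); print(n,c["eye"])
    for t in Z:
        print(t,[(np.round(d["location"]),round(d["conf"],2),at(c,d["location"],Z[t]).round(3)) for d in nets.find_in(n,t)[:3]])
E
```

```text
top [0.31892876 0.0802548  1.13667704]
brass_elbow_center [(array([224., 230.]), 0.77, array([0.52 , 0.27 , 0.083]))]
brass_stripe [(array([248., 235.]), 0.68, array([0.522, 0.234, 0.015]))]
steel_elbow_center [(array([384., 270.]), 0.63, array([ 0.442, -0.033,  0.083]))]
scene [-0.00951425  0.64149399  0.41566912]
brass_elbow_center [(array([246., 260.]), 0.82, array([0.525, 0.251, 0.083]))]
brass_stripe [(array([253., 294.]), 0.82, array([0.523, 0.243, 0.015]))]
steel_elbow_center [(array([390., 224.]), 0.96, array([ 0.437, -0.041,  0.083]))]
```

View pics/top1.png

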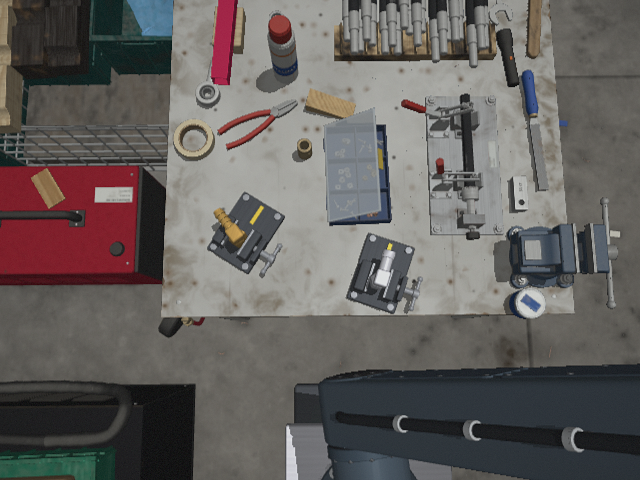

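View pics/scene1.png

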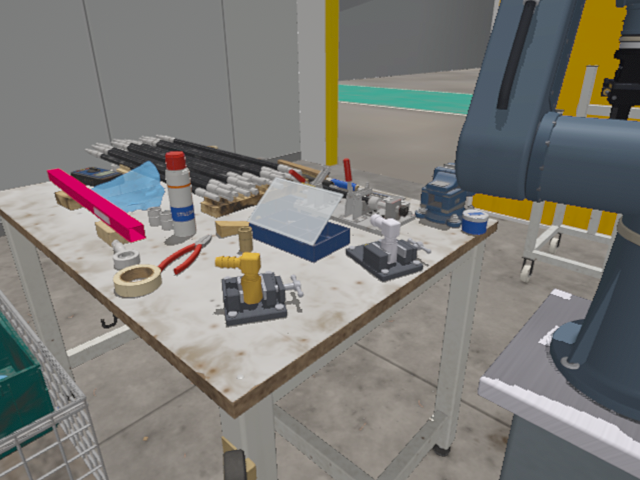

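The brass elbow is near (232,230) in the top view, with its outlet pointing up-left to (218,210). Its stripe is at about (258,214), and the steel elbow is at (384,268). I'll zoom in on the brass one.

Run:
```python
from h import *
im=cv2.imread("pics/top1.png")
cv2.imwrite("pics/c1.png",cv2.resize(im[180:290,190:300],(770,770),interpolation=cv2.INTER_CUBIC)[:600])
hsv=cv2.cvtColor(im,cv2.COLOR_BGR2HSV)
c=viewer.capture("top")
h=hsv[180:290,190:300]; m=((h[...,0]>22)&(h[...,0]<32)&(h[...,1]>150)&(h[...,2]>140)).astype(np.uint8)
n,l,s,ce=cv2.connectedComponentsWithStats(m)
for i in range(1,n):
    if s[i,4]>15:
        r=cv2.minAreaRect(np.argwhere(l==i)[:,::-1].astype(np.float32)); b=cv2.boxPoints(r)+[190,180]
        print(s[i],r[1],[at(c,p,.015).round(4)[:2] for p in b],at(c,ce[i]+[190,180],.015))
```

```text
[60 26 13 18 72] (3.605050563812256, 19.407188415527344) [array([0.5496, 0.2304]), array([0.5834, 0.2095]), array([0.5793, 0.2033]), array([0.5455, 0.2242])] [0.56418269 0.21702426 0.015     ]
```

View pics/c1.png

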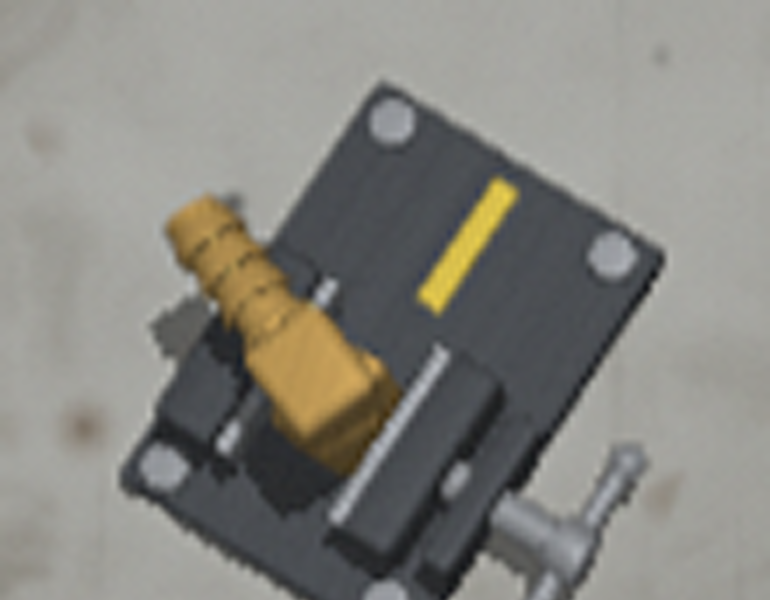

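```bash
cat >> h.py <<'E'
def plan(target,yawx):
    # shift and turn in tool units from the current pose to TCP target, tool down, tool x at yaw (deg)
    from scipy.spatial.transform import Rotation as R
    s=bot.read_state(); A=np.array(s["tcp_rot"]); a=np.radians(yawx)
    x=np.array([np.cos(a),np.sin(a),0]); z=np.array([0,0,-1.]); B=np.c_[x,np.cross(z,x),z]
    return (A.T@(np.array(target)-s["position"])/.3).round(4),(R.from_matrix(A.T@B).as_rotvec()/np.pi).round(4)
E
python3 - <<'E'
from h import *
c=viewer.capture("top")
b=at(c,(234.7,234.6),.098);t=at(c,(218.6,212),.083)
a=np.array([.512,.249])
print(b,t,np.degrees(np.arctan2(*(t[:2]-b[:2])[::-1])),np.degrees(np.arctan2(*(t[:2]-a)[::-1])))
s=bot.read_state(); print(np.round(s["tcp_rot"],3),s["position"],s["time_s"])
yx=np.degrees(np.arctan2(s["tcp_rot"][1][0],s["tcp_rot"][0][0]));print(yx)
for p in [(.33,-.4,.3),(.45,-.15,.3),(.5,.1,.3),(.5,.24,.25)]: print(p,plan(p,yx))
E
```

```text
[0.50811799 0.24680049 0.098     ] [0.55506336 0.28084298 0.083     ] 35.94779444508893 36.48088515590999
[[ 0.954  0.3    0.   ]
 [ 0.3   -0.954  0.   ]
 [ 0.    -0.    -1.   ]] [ 0.18757534 -0.59614074  0.23352192] 0.5
17.46145651329342
(0.33, -0.4, 0.3) (array([ 0.6491, -0.4812, -0.2216]), array([-0., -0.,  0.]))
(0.45, -0.15, 0.3) (array([ 1.2807, -1.1561, -0.2215]), array([-0., -0.,  0.]))
(0.5, 0.1, 0.3) (array([ 1.6897, -1.9011, -0.2215]), array([-0., -0.,  0.]))
(0.5, 0.24, 0.25) (array([ 1.8297, -2.3462, -0.0548]), array([-0., -0.,  0.]))
```

Request:
move_arm:
  increments:
    - [0.76,-0.51,-0.22,0,0,-0.36,1]
    - [0.76,-0.51,-0.22,0,0,-0.36,1]
    - [0.76,-0.51,-0.22,0,0,-0.36,1]
    - [0.76,-0.51,-0.22,0,0,-0.36,1]
    - [0.76,-0.51,-0.22,0,0,-0.36,1]
    - [0.76,-0.51,-0.22,0,0,-0.36,1]
    - [0.76,-0.51,-0.22,0,0,-0.36,1]
    - [0.76,-0.51,-0.22,0,0,-0.36,1]
    - [0.76,-0.51,-0.22,0,0,-0.36,1]
    - [0.76,-0.51,-0.22,0,0,-0.36,1]

```text
time_s: 1.33
position: [0.3598, -0.3811, 0.3001]
tcp_rot: [[0.13, 0.991, 0.0], [0.991, -0.13, -0.001], [-0.001, 0.001, -1.0]]
force: [0.7, -1.2, 0.0]
opening: 1.0
grasp_force: 0.0
```

Run:
```python
from h import *
s=bot.read_state();print(s["position"],np.round(s["joint_positions"],1))
print(plan((.47,-.09,.3),150))
```

```text
[ 0.35978259 -0.38111488  0.30008502] [-58.9  18.   91.7  -0.   70.3 -51.4]
(array([ 1.010e+00,  2.377e-01, -5.000e-04]), array([-0.    ,  0.0004, -0.375 ]))
```

Request:
move_arm:
  increments:
    - [1,0.24,0,0,0,-0.37,1]
    - [1,0.24,0,0,0,-0.37,1]
    - [1,0.24,0,0,0,-0.37,1]
    - [1,0.24,0,0,0,-0.37,1]
    - [1,0.24,0,0,0,-0.37,1]
    - [1,0.24,0,0,0,-0.37,1]
    - [1,0.24,0,0,0,-0.37,1]
    - [1,0.24,0,0,0,-0.37,1]
    - [1,0.24,0,0,0,-0.37,1]
    - [1,0.24,0,0,0,-0.37,1]

```text
time_s: 2.17
position: [0.4712, -0.093, 0.2995]
tcp_rot: [[-0.858, 0.514, 0.0], [0.514, 0.858, 0.0], [-0.0, 0.0, -1.0]]
force: [0.4, 0.1, 0.5]
opening: 0.999
grasp_force: 0.0
```

Run:
```python
from h import *
s=bot.read_state();print(s["position"],np.round(s["joint_positions"],1))
print(plan((.51,.18,.27),216))
print(plan((.51,.248,.25),216))
```

```text
[ 0.47120661 -0.0930248   0.29953576] [-24.5  14.3  97.3   0.   68.4 -83.6]
(array([0.3565, 0.8473, 0.0985]), array([ 0.    ,  0.    , -0.3717]))
(array([0.4729, 1.0418, 0.1651]), array([ 0.    ,  0.    , -0.3717]))
```

Request:
move_arm:
  increments:
    - [0.45,1,0.16,0,0,-0.37,1]
    - [0.45,1,0.16,0,0,-0.37,1]
    - [0.45,1,0.16,0,0,-0.37,1]
    - [0.45,1,0.16,0,0,-0.37,1]
    - [0.45,1,0.16,0,0,-0.37,1]
    - [0.45,1,0.16,0,0,-0.37,1]
    - [0.45,1,0.16,0,0,-0.37,1]
    - [0.45,1,0.16,0,0,-0.37,1]
    - [0.45,1,0.16,0,0,-0.37,1]
    - [0.45,1,0.16,0,0,-0.37,1]

```text
time_s: 3.0
position: [0.5103, 0.2346, 0.2507]
tcp_rot: [[-0.811, -0.584, -0.001], [-0.584, 0.811, -0.0], [0.001, 0.0, -1.0]]
force: [0.5, -0.3, -0.5]
opening: 0.999
grasp_force: 0.0
```

Run:
```python
from h import *
s=bot.read_state();print(s["position"],np.round(s["joint_positions"],1))
c=viewer.capture("wrist"); cv2.imwrite("pics/w1.png",c["image"])
for t in Z: print(t,[(np.round(d["location"]),round(d["conf"],2),at(c,d["location"],Z[t]).round(3)) for d in nets.find_in("wrist",t)[:3]])
hsv=cv2.cvtColor(c["image"],cv2.COLOR_BGR2HSV);print(c["eye"])
for p in [(.512,.249,.083),(.564,.217,.015)]: print(proj(c,p))
```

```text
[0.51029939 0.23460744 0.2506672 ] [  13.3   24.2   90.1    0.    65.7 -112.5]
brass_elbow_center [(array([341., 248.]), 0.84, array([0.523, 0.26 , 0.083]))]
brass_stripe [(array([321., 218.]), 0.83, array([0.526, 0.241, 0.015]))]
steel_elbow_center []
[0.44885859 0.19052407 0.40308262]
[337.8892227  229.93912447]
[277.83511933 235.22152187]
```

View pics/w1.png

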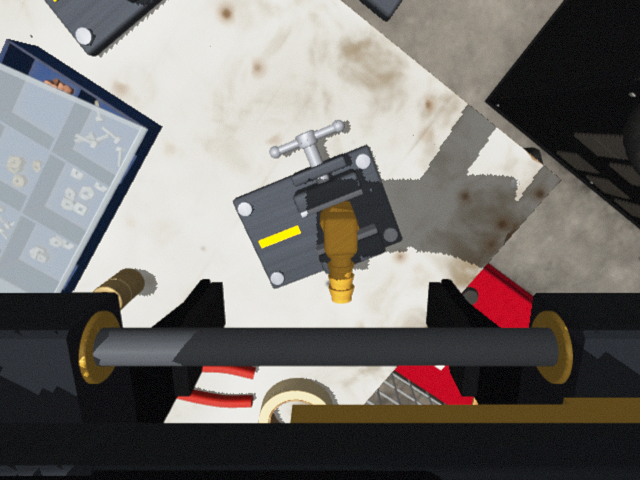

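The wrist view shows the brass body around (340,230) with its outlet pointing down to (341,298). That lines up with the tool's x axis, and the stripe spans (260,244) to (300,229). I'll refine this by fitting colours.

```bash
cat >> h.py <<'E'
def fit(c,show=True):
    h=cv2.cvtColor(c["image"],cv2.COLOR_BGR2HSV)
    y=((h[...,0]>26)&(h[...,0]<34)&(h[...,1]>180)&(h[...,2]>120)).astype(np.uint8)
    n,l,s,ce=cv2.connectedComponentsWithStats(y); out={}
    for i in range(1,n):
        if 150<s[i,4]<4000:
            pts=np.argwhere(l==i)[:,::-1]
            w=np.array([at(c,p,.015)[:2] for p in pts]); m=w.mean(0); u,sv,v=np.linalg.svd(w-m,full_matrices=False)
            d=v[0]*np.sign(v[0][0]); print("stripe",s[i],m.round(4),np.degrees(np.arctan2(d[1],d[0])).round(1),"len",np.ptp((w-m)@d).round(3),np.ptp((w-m)@v[1]).round(3),"axis",(m-.061*d).round(4))
E
python3 - <<'E'
from h import *
c=viewer.capture("wrist"); fit(c)
b=at(c,(341.5,298),.083); print(b, [np.degrees(np.arctan2(*(b[:2]-a)[::-1])) for a in np.array([[.512,.249],[.51,.247]])])
h=cv2.cvtColor(c["image"],cv2.COLOR_BGR2HSV)
print([tuple(h[r,k]) for r,k in [(237,280),(230,340),(270,340),(295,341)]])
l1=at(c,(327,268),.083);l2=at(c,(355,268),.083)
cv2.imwrite("pics/w2.png",cv2.resize(c["image"][150:310,230:410],None,fx=3.7,fy=3.7,interpolation=cv2.INTER_CUBIC))
E
```

```text
stripe [262 227  41  22 326] [0.5642 0.2188] -32.2 len 0.041 0.008 axis [0.5126 0.2513]
[0.55914396 0.283713   0.083     ] [np.float64(36.36492264476363), np.float64(36.761569323379184)]
[(np.uint8(29), np.uint8(255), np.uint8(254)), (np.uint8(19), np.uint8(189), np.uint8(143)), (np.uint8(20), np.uint8(192), np.uint8(130)), (np.uint8(22), np.uint8(183), np.uint8(241))]
```

View pics/w2.png

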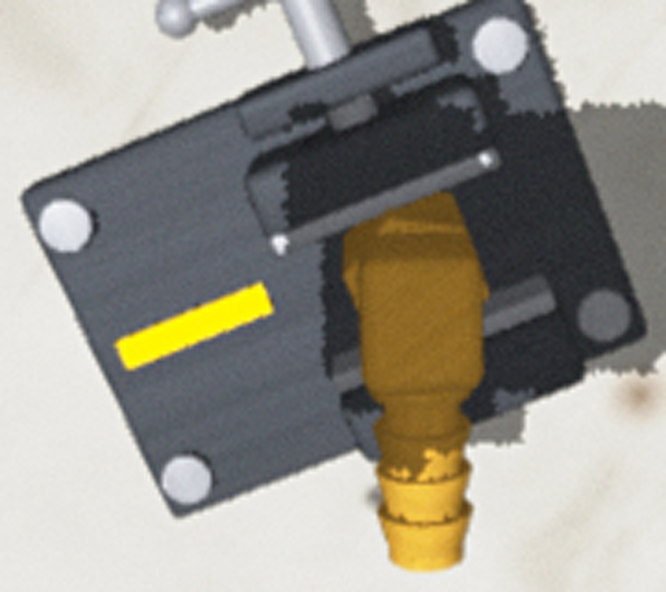

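Run:
```python
from h import *
c=viewer.capture("wrist")
for px in [(344.3,302.7),(344,268)]:
    b=at(c,px,.083 if px[1]>290 else .0945);print(b,np.degrees(np.arctan2(*(b[:2]-[.512,.250])[::-1])))
a=at(c,(230+421/3.7,150+390/3.7),.098); print(a)
print(plan((.512,.250,.16),215.5),plan((.512,.250,.078),215.5))
```

```text
[0.56139509 0.28804656 0.083     ] 37.60525538458509
[0.53311818 0.2665493  0.0945    ] 38.084083504130945
[0.52380309 0.25937821 0.098     ]
(array([-0.0389,  0.0473,  0.3054]), array([ 0.    ,  0.    , -0.0012])) (array([-0.0388,  0.0473,  0.5788]), array([ 0.    ,  0.    , -0.0012]))
```

Request:
move_arm:
  increments:
    - [-0.039,0.047,0.08,0,0,-0.008,1]
    - [-0.039,0.047,0.2,0,0,-0.008,1]
    - [-0.039,0.047,0.3,0,0,-0.008,1]
    - [-0.039,0.047,0.38,0,0,-0.008,1]
    - [-0.039,0.047,0.45,0,0,-0.008,1]
    - [-0.039,0.047,0.52,0,0,-0.008,1]
    - [-0.039,0.047,0.578,0,0,-0.008,1]
    - [-0.039,0.047,0.578,0,0,-0.008,1]
    - [-0.039,0.047,0.578,0,0,-0.008,1]

```text
time_s: 4.05
position: [0.5116, 0.2499, 0.0777]
tcp_rot: [[-0.801, -0.599, -0.002], [-0.599, 0.801, -0.0], [0.002, 0.001, -1.0]]
force: [-0.1, 0.8, -0.1]
opening: 1.003
grasp_force: 0.0
```

Request:
move_arm:
  increments:
    - [0,0,0,0,0,0,0.6]
    - [0,0,0,0,0,0,0.45]
    - [0,0,0,0,0,0,0.4]
    - [0,0,0,0,0,0,0.3]
    - [0,0,0,0,0,0,0]
    - [0,0,0,0,0,0,0]
    - [0,0,0,0,0,0,0]
    - [0,0,0,0,0,0,0]
    - [0,0,0,0,0,0,0]
    - [0,0,0,0,0,0,0]

```text
time_s: 4.88
position: [0.5118, 0.2507, 0.0781]
tcp_rot: [[-0.8, -0.6, -0.0], [-0.6, 0.8, -0.0], [0.0, 0.0, -1.0]]
force: [-0.7, 0.6, 0.0]
opening: 0.328
grasp_force: 0.0
```

Run:
```python
from h import *
s=bot.read_state()
for k in ["time_s","position","force","moment","opening","grasp_force","joint_positions"]: print(k,np.round(s[k],3))
R=s["tcp_rot"];print(np.degrees(np.arctan2(R[1][0],R[0][0])))
c=viewer.capture("wrist"); cv2.imwrite("pics/w3.png",c["image"]); fit(c)
```

```text
time_s 4.883
position [0.512 0.251 0.078]
force [-0.702  0.576  0.048]
moment [ 0.152 -0.137 -0.031]
opening 0.328
grasp_force 0.0
joint_positions [ 1.48620e+01  3.87180e+01  9.70960e+01  2.00000e-03  4.41930e+01
 -1.12044e+02]
-143.09510108946637
```

View pics/w3.png

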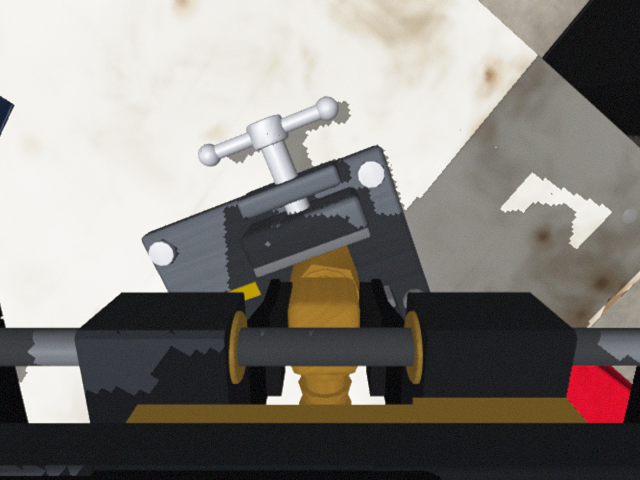

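The fingers straddle the body (280 and 370, elbow centred at 324) and are nearly closed, so I'll keep closing.

Request:
move_arm:
  increments:
    - [0,0,0,0,0,0,0]
    - [0,0,0,0,0,0,0]
    - [0,0,0,0,0,0,0]
    - [0,0,0,0,0,0,0]
    - [0,0,0,0,0,0,0]

```text
time_s: 5.35
position: [0.5121, 0.2502, 0.0781]
tcp_rot: [[-0.799, -0.601, 0.0], [-0.601, 0.799, -0.001], [0.0, -0.001, -1.0]]
force: [1.1, -4.5, -1.6]
opening: 0.292
grasp_force: 30.0
```

Run:
```python
from h import *
s=bot.read_state()
for k in ["force","moment","opening","grasp_force"]: print(k,np.round(s[k],3))
```

```text
force [ 1.117 -4.46  -1.608]
moment [-0.509 -0.378  0.007]
opening 0.292
grasp_force 29.957
```

Request:
move_arm:
  increments:
    - [0,0,0,0,0,0.03,0]
    - [0,0,0,0,0,0.06,0]
    - [0,0,0,0,0,0.09,0]
    - [0,0,0,0,0,0.12,0]
    - [0,0,0,0,0,0.15,0]
    - [0,0,0,0,0,0.18,0]
    - [0,0,0,0,0,0.21,0]
    - [0,0,0,0,0,0.24,0]
    - [0,0,0,0,0,0.27,0]
    - [0,0,0,0,0,0.3,0]

```text
time_s: 6.18
position: [0.5119, 0.2513, 0.0781]
tcp_rot: [[-0.955, 0.298, 0.0], [0.298, 0.955, 0.001], [-0.0, 0.001, -1.0]]
force: [0.7, 0.3, -1.5]
opening: 0.298
grasp_force: 30.0
```

Run:
```python
from h import *
s=bot.read_state()
for k in ["position","force","moment","opening","grasp_force","joint_positions"]: print(k,np.round(s[k],3))
R=s["tcp_rot"];print(np.degrees(np.arctan2(R[1][0],R[0][0])))
c=viewer.capture("wrist"); cv2.imwrite("pics/w4.png",c["image"]); fit(c)
```

```text
position [0.512 0.251 0.078]
force [ 0.691  0.257 -1.459]
moment [ 0.033 -0.358  0.174]
opening 0.298
grasp_force 29.972
joint_positions [ 1.4901e+01  3.8725e+01  9.7078e+01  7.2000e-02  4.4158e+01 -5.7801e+01]
162.65060209891396
stripe [287 366  14  24 207] [0.5773 0.2108] -15.9 len 0.016 0.008 axis [0.5186 0.2275]
```

View pics/w4.png

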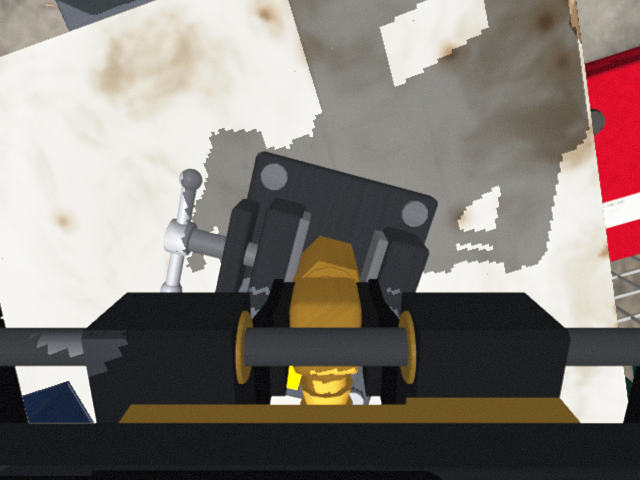

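The elbow is following the gripper, still centred at 325, with the stripe just to its left at (294,378). About 15° remain.

Request:
move_arm:
  increments:
    - [0,0,0,0,0,0.02,0]
    - [0,0,0,0,0,0.04,0]
    - [0,0,0,0,0,0.06,0]
    - [0,0,0,0,0,0.075,0]
    - [0,0,0,0,0,0.082,0]
    - [0,0,0,0,0,0.082,0]
    - [0,0,0,0,0,0.082,0]

```text
time_s: 6.82
position: [0.5121, 0.2516, 0.0781]
tcp_rot: [[-0.85, 0.527, 0.001], [0.527, 0.85, 0.002], [0.0, 0.002, -1.0]]
force: [2.2, 3.9, -3.2]
opening: 0.297
grasp_force: 30.0
```

Request:
move_arm:
  increments:
    - [0,0,0,0,0,0,0.4]
    - [0,0,0,0,0,0,0.6]
    - [0,0,0,0,0,0,0.8]
    - [0,0,0,0,0,0,1]
    - [0,0,0,0,0,0,1]
    - [0,0,0,0,0,0,1]
    - [0,0,0,0,0,0,1]
    - [0,0,0,0,0,0,1]
    - [0,0,0,0,0,0,1]
    - [0,0,0,0,0,0,1]

```text
time_s: 7.65
position: [0.5118, 0.2506, 0.0782]
tcp_rot: [[-0.849, 0.528, -0.0], [0.528, 0.849, 0.0], [0.0, -0.0, -1.0]]
force: [0.1, 0.1, -0.4]
opening: 0.953
grasp_force: 0.0
```

Run:
```python
from h import *
s=bot.read_state()
for k in ["position","force","opening","grasp_force"]: print(k,np.round(s[k],3))
R=s["tcp_rot"];print(np.degrees(np.arctan2(R[1][0],R[0][0])))
```

```text
position [0.512 0.251 0.078]
force [ 0.095  0.061 -0.432]
opening 0.953
grasp_force 0.0
148.14210376630936
```

Released. Now I'll rise and check.

Request:
move_arm:
  increments:
    - [0,0,-0.08,0,0,0,1]
    - [0,0,-0.2,0,0,0,1]
    - [0,0,-0.3,0,0,0,1]
    - [0,0,-0.4,0,0,0,1]
    - [0,0,-0.5,0,0,0,1]
    - [0,0,-0.58,0,0,0,1]
    - [0.1,0,-0.6,0,0,0,1]
    - [0.15,0,-0.6,0,0,0,1]
    - [0.15,0,-0.6,0,0,0,1]
    - [0.15,0,-0.6,0,0,0,1]

```text
time_s: 8.48
position: [0.4722, 0.2745, 0.2573]
tcp_rot: [[-0.85, 0.526, -0.002], [0.526, 0.85, -0.001], [0.001, -0.002, -1.0]]
force: [0.6, 0.2, 0.3]
opening: 1.001
grasp_force: 0.0
```

Run:
```python
from h import *
c=viewer.capture("wrist"); fit(c)
o=proj(c,(.512,.2505,.083));print(o)
x,y=np.clip(o.astype(int)-[90,70],0,400)
print(x,y);cv2.imwrite("pics/w5.png",cv2.resize(c["image"][y:y+160,x:x+200],None,fx=3.7,fy=3.7,interpolation=cv2.INTER_CUBIC))
```

```text
[326.29931051 270.36347584]
236 200
```

View pics/w5.png

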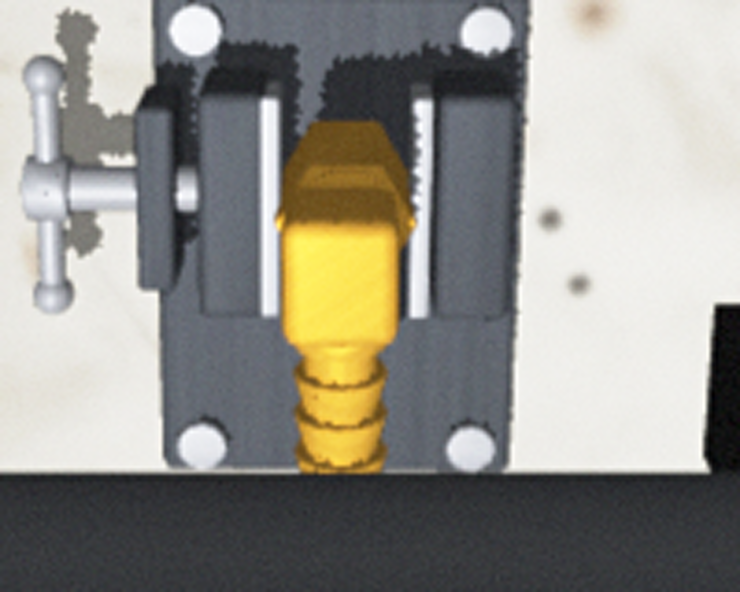

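The brass outlet (crop column about 341) is parallel to the vice jaws and base and covers the stripe, so it is aligned. The gripper is clear, so I'll hand in.

```bash
python3 -c "
from h import *
print(workorder.hand_in())"
```

```text
the job is handed in; nothing more can be done
None
```

I screwed the brass elbow in about 69° until its outlet lay along its yellow stripe, never touched the silver-grey elbow, and handed the job in at about 8.5 s; the hand-in reported no verdict.

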